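# Lay out the condiment tray

### The job

Lay out the black condiment tray for opening: stand the squeeze bottle half-way between the napkin dispenser and the stirrer pot, in line with them, then the shaker half-way between the bottle and the dispenser and the jar half-way between the bottle and the stirrer pot, all in that same straight row. Stand the white ramekin flat on the tray directly in front of the bottle (straight towards the tray's long edge on the robot's side), with a clear gap of 20 to 50 mm between the two, and lay the knobbed wooden lid flat and centred on top of the ramekin. Leave the drinking glass and the toothpick holder where they are.

Things in the scene. Friction and masses are not known exactly. Their poses are not given: they have to be found in the camera images.
- tray: Low black serving tray, fixed to the counter, 210 mm (its x, front to back) by 540 mm (its y) by 14 mm high with a 6 mm wide rim; its floor is 6 mm above the counter. Origin: centre of its underside, at counter height. x points to its back, away from the robot; y along its long side, to the robot's left when square to the robot; it may be turned by up to 12 degrees.
- dispenser: Steel napkin dispenser, fixed on the tray at one end of its back row, a box 110 mm (x) by 70 mm (y) by 118 mm high, turned with the tray. Origin: centre of its underside, on the tray floor, 40 mm behind the tray's centre line (tray x = +0.04) and 220 mm to one side of its middle. It and the stirrer pot may be at either end.
- pot: Open round steel pot of wooden stirrers, fixed on the tray at the other end of the back row from the dispenser: 76 mm across, 95 mm high, stirrers reaching 129 mm. Origin: centre of its underside, on the tray floor, tray x = +0.04, 220 mm to the side of the tray's middle.
- bottle_center (a point): White plastic squeeze bottle with a pointed nozzle, standing on the counter in front of the tray: 52 mm across, straight-sided up to 100 mm, nozzle tip at 135 mm. Point: on its axis, half-way up, 67.5 mm above its foot; z is up the axis. 0.13 to 0.25 kg.
- jar_center (a point): Squat amber glass jar with a steel screw cap, standing on the counter in front of the tray: glass 58 mm across up to 58 mm, cap 60 mm across from 62 mm to the top at 75 mm. Point: on its axis, half-way up, 37.5 mm above its foot; z is up the axis. 0.15 to 0.31 kg.
- shaker_center (a point): Slim steel shaker with a domed pierced top, standing on the counter in front of the tray: about 41 mm across up to 74 mm, 87 mm high. Point: on its axis, half-way up, 43.5 mm above its foot; z is up the axis. 0.08 to 0.17 kg.
- ramekin_center (a point): Small open white ceramic dish (ramekin) with straight sides, standing on the counter in front of the tray: 64 mm across, 40 mm high, wall 4 mm, empty. Point: on its axis, half-way up, 20 mm above its foot; z is up the axis. 0.1 to 0.2 kg.
- lid_center (a point): Flat wooden lid lying on the counter in front of the tray: a disc 68 mm across and 4 mm thick with a plain round knob 18 mm across and 24 mm tall on its middle, 28 mm high in all, flat underneath. Point: on its axis, half-way up, 14 mm above its underside (in the knob); z is up the axis. 0.06 to 0.11 kg.
- glass_center (a point): Empty clear drinking glass, 64 mm across at the rim and 100 mm high, standing in the same bent row on the counter as the things to be moved (neighbours about 115 mm apart); not to be moved. Point: on its axis, half-way up.
- toothpicks_center (a point): Small white toothpick holder, 38 mm across, 45 mm high with picks reaching 63 mm, standing loose near one front corner of the tray (a small fixed caddy of sugar sachets, 70 by 50 mm and 60 mm high, stands near the other); not to be moved. Point: on its axis, 22.5 mm above its foot.
Not all that is in view belongs to the job. What is shaped like the part that bears bottle_center but red or turquoise is not meant.

How it is judged:
By the outcome, as a careful person would: the job done as asked, in the order asked, and still so for the second after the job is handed in, with the robot touching nothing.
It also fails if it takes over 138 s, if anything falls off the work surface, if the arm or the gripper's body presses on something with over 40 N, if the wrist force passes 120 N, or if a joint passes its speed limit or range.

### The arm

A 6-joint arm with a two-finger parallel gripper is mounted at the origin on the work surface. World frame = base frame: x ahead of the robot, y to its left, z up, the work surface at z = 0. Lengths are in m, angles in rad, forces in N, time in s.
With the tool pointing down it reaches from about 0.425 to 0.95 m from the base axis. Payload 3.5 kg.
Tool frame: the origin (TCP) lies midway between the tips of the shut fingers; the grasp point (between the pads) lies ctrl.grasp_offset behind it (ctrl.grasp_offset is the distance from the TCP to the grasp point, in m); x points along the fingers, y is the direction in which the jaws open and shut, and the axes are right-handed (so a half turn about x gives the same grasp; the last joint's range is limited). The gripper opens to 85 mm and grips with 20 to 120 N. Pads are 22 mm wide; open, the fingers measure 114 mm over their backs; the gripper's body (76 mm by 85 mm) begins 54 mm behind the grasp point. The pads swing forward as they close: fully open they stand 13 mm farther back than shut.
Start: joints at [1.112, 0.286, 1.577, -0, 1.279, -0.15], TCP at [0.205, 0.643, 0.231] pointing down, gripper open.
Joint ranges: [-2.77, 2.77], [-0.9, 2.22], [0.21, 2.48], [-1.53, 4.67], [0.24, 2.81], [-2.84, 2.84]. Speed limits (rad/s): [2.79, 2.79, 3.14, 3.14, 3.14, 3.14].

### API

Orientations are given as a unit quaternion [x, y, z, w].
In Python, from plant import readout, read_camera, sign_off, ctrl gives the robot as it stands.
- The arm moves only by the tool drive_tool, never from a script. Its argument "steps" is a list of rows, each a list of 5 numbers: the shift along the tool's x, y, z in cm, then the turn about the tool's x in degrees, then the opening, from 0 (shut) to 1 (fully open). A call has 1 to 10 rows; each row shifts and turns the commanded pose from where the row before left it, along the tool's axes as they then stand; what a row does not reach is not made up. A row lasts 1/10 s, in which the tool goes at most 50 mm and 8.59 degrees, less where a joint would pass 70% of its speed; a pose out of reach is approached as far as the arm can. A call is refused whole if a number of a shift passes 5 or a number of a turn 8.59, either way. A call with a gripper value outside its range is refused whole. The fingers move at their own pace and stop on an object; "force" is the grip in N (left out, the last holds). Time passes only in rows, so rows that do not move let the fingers close. It gives the time, the measured TCP pose, the force and the opening at its end, in the units of the state.
- readout.get_state(): the state, without advancing time (a new reading comes with each control period).
- read_camera(name): name is "scene" or "side" or "wrist"; returns a dict with "frame" (480x640x3 uint8, red, green, blue), "vertical_fov" (degrees; the focal length in pixels is half the picture's height over the tangent of half this angle, whatever the lens; pixels are square), "cx", "cy" (the principal point, pixels), "eye" and "orientation" of the camera in the world. Camera axes: x right, y up, looking along -z (the intrinsics and any distortion apply to the point x, -y, -z); pixel columns grow to the right and rows downward; lengths in m; the calibration is good to about 2 mm. A picture is of the moment at which its call begins. There is no depth.
- sign_off(): hands the job in, once; it reports no verdict.
The state is a dict: "time": time; "qpos": joint angles; "dq": joint speeds; "joint_efforts": joint torques, N m; "eef_pos": TCP position; "tcp_rot": TCP orientation; "contact_force": force on the tool from outside, world axes, zero at the start; "wrist_torque": the same for the moment, N m; "opening": opening from 0.0 (shut) to 1.0 (fully open).
Only numpy, scipy, OpenCV 4.12 (cv2) and the standard library are available. Lean on these libraries where they do the work, as an engineer would, in place of code of your own. Each camera call takes 0.05 s, during which the arm holds its last target. There are 200 camera calls.

## Working session

There is one attempt and no reset: what is moved stays moved. The work goes in short steps, Python scripts to look and compute and a tool call to move; the robot and the scene stay as the last step left them, time stands still between calls to the robot, and variables do not carry over. Pictures are saved under pics/ and viewed, about 12 in all and at most 16, crops included, and the job is handed in when it is done.

Besides the shell and the picture viewer there is one more tool, called after "Emit:" as name(argument=value, ...), one argument or row to a line, values as JSON. drive_tool: Moves the arm, as the interface text tells. Its arguments: {"type":"object","properties":{"steps":{"type":"array","items":{"type":"array","items":{"type":"number"}}},"force":{"type":"number"}},"required":["steps"]}

```bash
ls; mkdir -p pics; python3 - <<'E'
from plant import readout, read_camera, ctrl
import cv2
print(ctrl.grasp_offset, readout.get_state())
for n in ["scene","side","wrist"]:
    c=read_camera(n); print(n,{k:v for k,v in c.items() if k!="frame"})
    cv2.imwrite(f"pics/{n}0.png",c["frame"][:,:,::-1])
E
```

```text
pics
0.0187 {'time': 0.0, 'qpos': array([ 1.11198169e+00,  2.87204761e-01,  1.57818681e+00,  2.72999758e-05,
        1.27860125e+00, -1.50012494e-01]), 'dq': array([ 0.0006292 , -0.00011167,  0.00024609,  0.00042235, -0.00169908,
        0.00101233]), 'joint_efforts': array([ 1.38909953e-03, -4.05981445e+01, -2.92629236e+01,  3.14579825e-05,
        5.80480671e-03,  5.49028513e-06]), 'eef_pos': array([0.20482197, 0.64248053, 0.2299158 ]), 'tcp_rot': array([ 0.10794065,  0.69895714, -0.10955425,  0.69843081]), 'contact_force': array([-1.22505852, -0.24889597, -0.09042766]), 'wrist_torque': array([-0.01459723, -0.03546786, -0.00731506]), 'opening': 1.0023996077525898}
scene {'vertical_fov': 52.63317186653042, 'cx': 320.2892481971964, 'cy': 246.36468106563285, 'eye': array([0.85504227, 0.49085824, 0.68581927]), 'orientation': array([0.11102419, 0.38132265, 0.87395345, 0.28012858])}
side {'vertical_fov': 46.22087415177046, 'cx': 322.6808570616495, 'cy': 239.77303211355252, 'eye': array([ 0.40654929, -0.7148308 ,  0.87882344]), 'orientation': array([ 0.34623112, -0.01201999, -0.03987069,  0.93722455])}
wrist {'vertical_fov': 69.73943816692721, 'cx': 318.50125496785455, 'cy': 237.50122870062006, 'eye': array([0.12501016, 0.66851446, 0.3729588 ]), 'orientation': array([-0.13370982, -0.09610059,  0.58207939,  0.79628509])}
```

View pics/scene0.png

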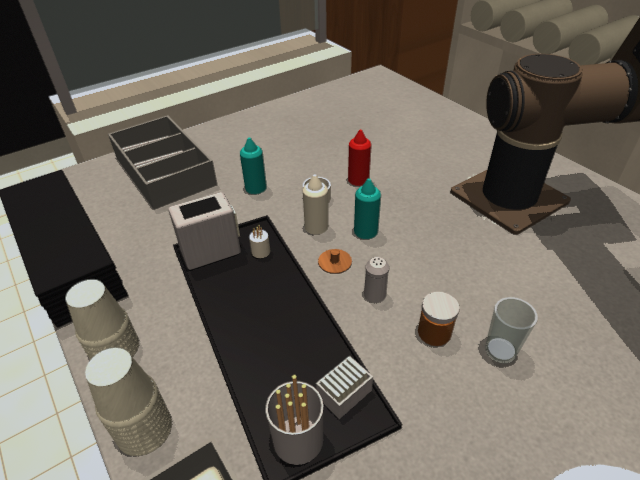

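View pics/side0.png

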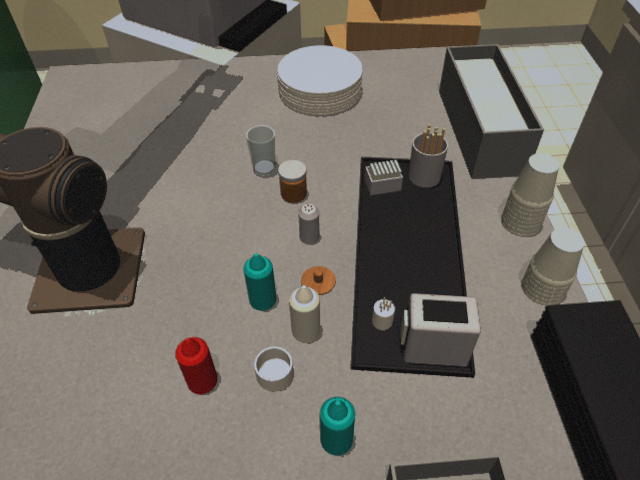

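```bash
python3 - <<'E'
import cv2
a=cv2.imread("pics/side0.png")[120:400,230:490]; cv2.imwrite("pics/sc.png",cv2.resize(a,None,fx=2,fy=2,interpolation=cv2.INTER_CUBIC))
a=cv2.imread("pics/scene0.png")[170:470,170:550]; cv2.imwrite("pics/cc.png",cv2.resize(a,None,fx=2,fy=2,interpolation=cv2.INTER_CUBIC))
E
```

```text
(no output)
```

View pics/sc.png

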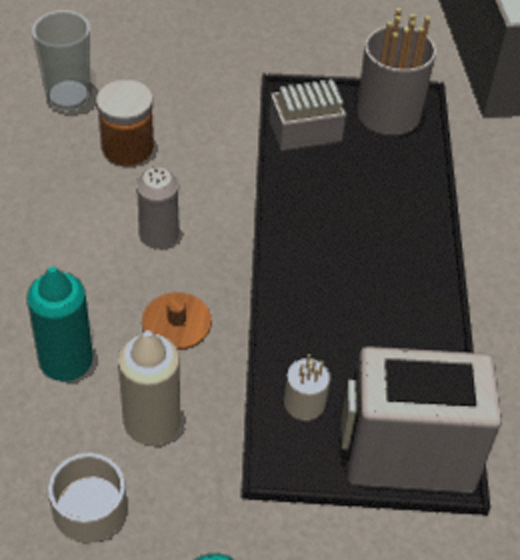

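View pics/cc.png

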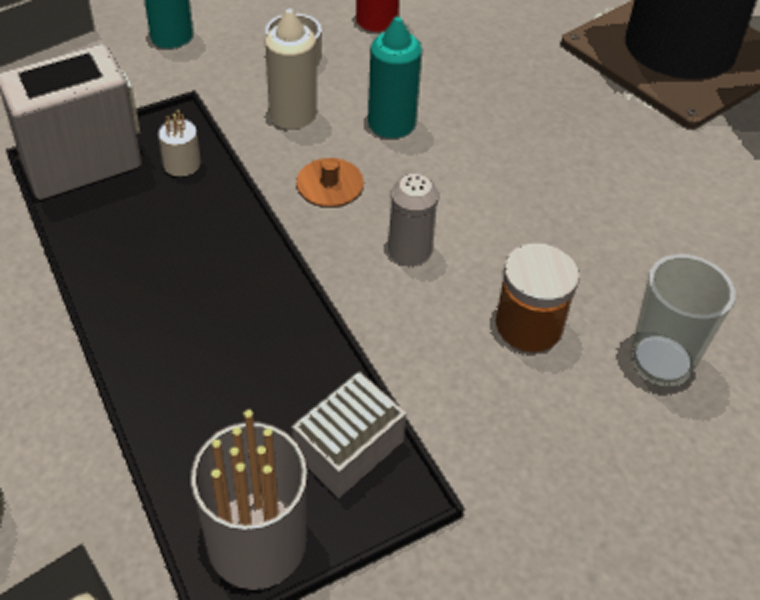

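```bash
cat > h.py <<'E'
import numpy as np
from scipy.spatial.transform import Rotation as R
from scipy.optimize import least_squares
def cam(c):
    return dict(f=240/np.tan(np.radians(c["vertical_fov"])/2),c=np.array([c["cx"],c["cy"]]),eye=np.array(c["eye"]),R=R.from_quat(c["orientation"]))
def proj(k,p):
    q=k["R"].inv().apply(np.atleast_2d(p)-k["eye"]); return np.squeeze(k["c"]+k["f"]*np.c_[q[:,0],-q[:,1]]/-q[:,2:])
SC=cam(dict(vertical_fov=52.63317186653042,cx=320.2892481971964,cy=246.36468106563285,eye=[0.85504227,0.49085824,0.68581927],orientation=[0.11102419,0.38132265,0.87395345,0.28012858]))
SI=cam(dict(vertical_fov=46.22087415177046,cx=322.6808570616495,cy=239.77303211355252,eye=[0.40654929,-0.7148308,0.87882344],orientation=[0.34623112,-0.01201999,-0.03987069,0.93722455]))
def feat(k,xy,z,near=0):
    "image of axis point at height z, or of the circle point of radius near towards the camera"
    d=k["eye"][:2]-xy; return proj(k,np.r_[xy+near*d/np.linalg.norm(d),z])
def fit_xy(obs,x0=(.5,.1)):
    "obs: (cam, (u,v), z, near)"
    fun=lambda x:np.concatenate([feat(k,x,z,n)-uv for k,uv,z,n in obs])
    s=least_squares(fun,x0,loss="soft_l1"); return s.x,np.round(fun(s.x),1)
E
cat > m.py <<'E'
from h import *
s=lambda u,v:(SI,np.array([u/2+230,v/2+120])); c=lambda u,v:(SC,np.array([u/2+170,v/2+170]))
O={"bottle":[(*s(147,333),.135,0),(*c(290,12),.135,0),(*s(152,444),0,.026),(*c(291,128),0,.026)],
"jar":[(*s(126,102),.075,0),(*c(540,274),.075,0),(*s(128,164),0,.029),(*c(530,350),0,.029)],
"shaker":[(*s(157,176),.087,0),(*c(415,184),.087,0),(*s(159,248),0,.0205),(*c(410,265),0,.0205)],
"ramekin":[(*s(88,482),.04,0),(*s(90,539),0,.032)],
"lid":[(*s(176,320),.003,0),(*s(176,307),.028,0),(*c(330,182),.003,0),(*c(330,166),.028,0)],
"pot":[(*s(398,51),.101,0),(*c(250,475),.101,0),(*s(392,132),.006,.038),(*c(257,586),.006,.038)],
"disp":[(*s(427,384),.124,0),(*c(65,80),.124,0)],
"picks":[(*s(307,418),.006,.019),(*c(180,174),.006,.019)]}
P={}
for n,o in O.items():
    P[n],r=fit_xy(o); print(n,P[n].round(4),r, round(np.hypot(*P[n]),3))
T=[(*s(263,74),-1,1),(*s(443,83),1,1),(*s(246,490),-1,-1),(*s(486,503),1,-1),(*c(461,512),-1,1),(*c(10,153),1,-1),(*c(193,93),-1,-1)]
rot=lambda a:np.array([[np.cos(a),-np.sin(a)],[np.sin(a),np.cos(a)]])
def fun(t):
    w=lambda a,b:t[:2]+rot(t[2])@np.array([a,b])
    r=[proj(k,np.r_[w(.105*i,.27*j),.014])-uv for k,uv,i,j in T]
    r+=[feat(k,w(.04,.22),z,n)-uv for k,uv,z,n in O["pot"]]
    r+=[feat(k,w(.04,-.22),z,n)-uv for k,uv,z,n in O["disp"]]
    return np.concatenate(r)
S=least_squares(fun,[.65,.1,0],loss="soft_l1"); t=S.x; print("tray",t[:2].round(4),np.degrees(t[2]),fun(t).round(1))
for n,a in dict(bottle=(.04,0),shaker=(.04,-.11),jar=(.04,.11),ramekin=(-.053,0)).items(): print("goal",n,(t[:2]+rot(t[2])@np.array(a)).round(4))
E
python3 m.py
```

```text
bottle [ 0.4162 -0.1751] [-0.1 -1.2 -1.1 -2.6  0.4 -0.2  0.5 -0.8] 0.452
jar [0.4124 0.1787] [-0.7 -4.2  0.4 -3.   0.4 -0.5 -4.1  0.3] 0.449
shaker [0.4383 0.0506] [-0.1 -2.5  0.1 -1.6  0.2 -1.7 -1.  -0.7] 0.441
ramekin [ 0.3572 -0.2559] [-1.4  0.   1.9 -0. ] 0.439
lid [ 0.4473 -0.0641] [ 0.  -2.1 -0.1 -3.4 -0.5 -1.6 -0.5 -2.7] 0.452
pot [0.709  0.2011] [ 1.2 -3.2 -1.8 -2.9 -3.8  0.6  1.5  1.2] 0.737
disp [ 0.6347 -0.2362] [-0.5 -1.2 -2.4 -6.8] 0.677
picks [ 0.5595 -0.1722] [-0.6  0.1 -0.5  0.5] 0.585
tray [ 0.6342 -0.0084] -9.56124667685459 [ 0.1 -2.7  1.4 -2.5 -3.7 -1.7  1.1  0.9  1.2 -2.3 -2.3 -4.3  1.6 -3.5
  1.6 -3.5 -2.2 -2.  -3.3  0.3  1.2  2.1  0.3 -3.5 -2.6 -5.2]
goal bottle [ 0.6736 -0.0151]
goal shaker [ 0.6554 -0.1236]
goal jar [0.6919 0.0934]
goal ramekin [5.819e-01 4.000e-04]
```

```bash
cat > ov.py <<'E'
from m import *
import cv2
th=np.linspace(0,2*np.pi,60)
circ=lambda xy,r,z:np.c_[xy[0]+r*np.cos(th),xy[1]+r*np.sin(th),0*th+z]
M={"bottle":[(.026,0),(.026,.1)],"jar":[(.029,0),(.030,.075)],"shaker":[(.0205,0),(.0205,.074)],"ramekin":[(.032,0),(.032,.04)],"lid":[(.034,0),(.034,.004),(.009,.028)]}
W=lambda a,b,z:np.r_[t[:2]+rot(t[2])@np.array([a,b]),z]
def draw(img,k,u0,v0,u1,v1,sc=2):
    a=cv2.resize(img[v0:v1,u0:u1],None,fx=sc,fy=sc,interpolation=cv2.INTER_CUBIC)
    pl=[circ(P[n],r,z) for n in M for r,z in M[n]]+[circ(W(.04,.22,0)[:2],.038,.101)]
    pl+=[np.array([W(i*.105,j*.27,.014) for i,j in [(-1,-1),(-1,1),(1,1),(1,-1),(-1,-1)]]),np.array([W(.04+i*.055,-.22+j*.035,.124) for i,j in [(-1,-1),(-1,1),(1,1),(1,-1),(-1,-1)]])]
    for p in pl: cv2.polylines(a,[(((proj(k,p)-[u0,v0]+.5)*sc-.5)*8).astype(int)],False,(0,255,0),1,cv2.LINE_AA,3)
    return a
if __name__=="__main__":
    a=draw(cv2.imread("pics/side0.png"),SI,230,120,490,415,2)
    cv2.imwrite("pics/ov_side.png",a)
    cv2.imwrite("pics/ov_scene.png",draw(cv2.imread("pics/scene0.png"),SC,170,170,550,470))
    # pixel check of colour blobs
    for n,k,b in [("side0",SI,(300,255,340,300)),("scene0",SC,(310,240,360,280))]:
        im=cv2.imread(f"pics/{n}.png"); h=cv2.cvtColor(im,cv2.COLOR_BGR2HSV); m=(h[...,1]>120)&(h[...,0]<20)
        v,u=np.nonzero(m[b[1]:b[3],b[0]:b[2]]); u=u+b[0];v=v+b[1]; print(n,"orange u",u.min(),u.max(),"v",v.min(),v.max())
E
python3 ov.py | tail -2
```

```text
side0 orange u 301 335 v 266 294
scene0 orange u 318 351 v 249 272
```

View pics/ov_side.png

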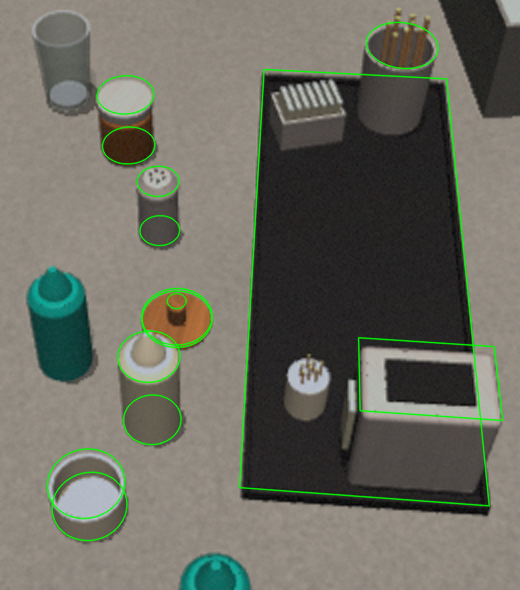

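View pics/ov_scene.png

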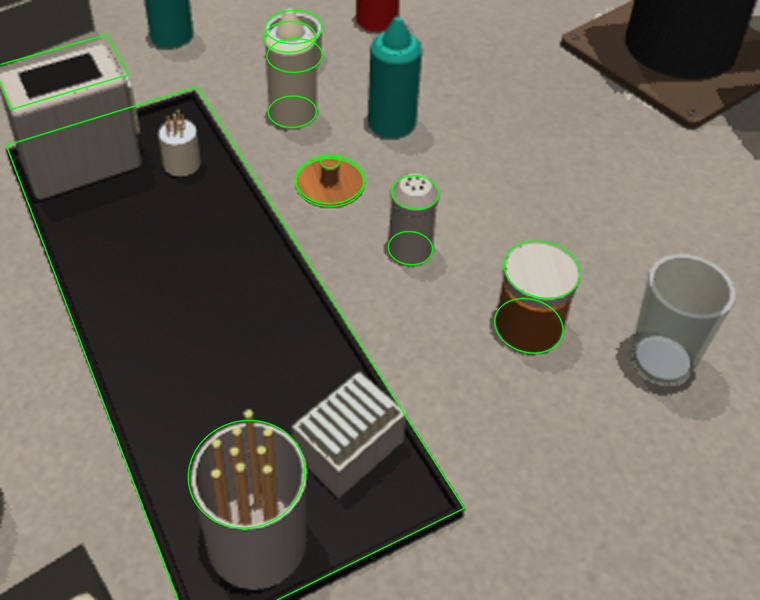

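```bash
cat > ba.py <<'E'
import io,contextlib
with contextlib.redirect_stdout(io.StringIO()):
    import m; from m import *
names=["bottle","jar","shaker","ramekin","lid","picks"]
D=[(*s(363,349),-1,1,.124),(*s(493,354),1,1,.124),(*s(498,421),1,-1,.124),(*s(357,412),-1,-1,.124),(*s(350,487),-1,-1,.006),(*s(480,491),1,-1,.006),
(*c(37,198),1,1,.006),(*c(140,165),-1,1,.006),(*c(18,112),1,1,.124),(*c(133,83),-1,1,.124),(*c(100,47),-1,-1,.124)]
def camadj(k,p):
    return dict(f=k["f"],c=k["c"],eye=k["eye"]+.002*p[:3],R=R.from_rotvec(.004*p[3:6])*k["R"])
def unpack(x):
    cs={id(SI):camadj(SI,x[:6]),id(SC):camadj(SC,x[6:12])}
    return cs,x[12:15],{n:x[15+2*i:17+2*i] for i,n in enumerate(names)}
def fun(x):
    cs,t,Q=unpack(x); w=lambda a,b:t[:2]+rot(t[2])@np.array([a,b]); C=lambda k:cs[id(k)]
    r=[proj(C(k),np.r_[w(.105*i,.27*j),.014])-uv for k,uv,i,j in T]
    r+=[feat(C(k),w(.04,.22),z,n)-uv for k,uv,z,n in O["pot"]]
    r+=[proj(C(k),np.r_[w(.04+.055*i,-.22+.035*j),z])-uv for k,uv,i,j,z in D]
    for n in names: r+=[feat(C(k),Q[n],z,q)-uv for k,uv,z,q in O[n]]
    return np.concatenate(r+[x[:12]])
x0=np.r_[np.zeros(12),t,np.concatenate([P[n] for n in names])]
S=least_squares(fun,x0,loss="soft_l1",x_scale="jac"); cs,t,Q=unpack(S.x)
np.save("ba.npy",S.x)
if __name__=="__main__":
    print("cam adj",S.x[:12].round(2)); r=fun(S.x)[:-12]; print("rms",np.sqrt(np.mean(r**2)),r.round(1))
    print("tray",t[:2].round(4),np.degrees(t[2]).round(2))
    for n in names: print(n,Q[n].round(4),np.hypot(*Q[n]).round(3))
    for n,a in dict(bottle=(.04,0),shaker=(.04,-.11),jar=(.04,.11),ramekin=(-.053,0)).items(): print("goal",n,(t[:2]+rot(t[2])@np.array(a)).round(4))
E
python3 ba.py
```

```text
cam adj [-0.3  -0.81  2.4   0.67  0.28 -0.07  0.3   0.81  2.06 -0.07  0.51  0.2 ]
rms 1.7090753941391832 [-0.  -0.4  0.8 -0.7 -2.1 -0.1  2.1  1.8  1.1 -1.1 -2.5 -2.2  1.  -1.6
  1.2 -1.3 -1.6 -0.3 -3.6  2.2  1.5  3.6 -1.7 -4.4  0.7 -2.9  2.7  0.4
  2.3  0.4 -1.9 -0.6 -2.6  1.7  0.   3.   1.7  1.9 -3.8  0.5 -2.9 -2.4
  2.3 -4.3 -0.1  0.  -0.1 -0.3  0.5  0.7  1.3  1.2 -0.8 -2.   0.9 -1.1
  0.3  1.4 -3.8  2.  -0.3 -0.1  0.5 -0.1  0.   0.5 -0.7  0.6 -1.4  0.1
  1.9 -0.1  0.1 -0.1 -0.1 -1.4 -0.2 -0.1 -0.2 -1.1 -0.3  0.8  0.   2.7]
tray [ 0.6344 -0.0071] -9.27
bottle [ 0.4149 -0.1726] 0.449
jar [0.4106 0.1804] 0.448
shaker [0.4364 0.0512] 0.439
ramekin [ 0.3554 -0.252 ] 0.436
lid [ 0.4459 -0.0634] 0.45
picks [ 0.5594 -0.1693] 0.584
goal bottle [ 0.6739 -0.0136]
goal shaker [ 0.6561 -0.1221]
goal jar [0.6916 0.095 ]
goal ramekin [0.5821 0.0014]
```

```bash
python3 - <<'E'
s=open("h.py").read()
s=s.replace('return np.squeeze(k["c"]+k["f"]*np.c_[q[:,0],-q[:,1]]/-q[:,2:])','n=np.c_[q[:,0],-q[:,1]]/-q[:,2:]; return np.squeeze(k["c"]+k["f"]*n*(1+k.get("k1",0)*(n**2).sum(1,keepdims=True)))')
open("h.py","w").write(s)
b=open("ba.py").read()
b=b.replace('*k["R"])\n','*k["R"],k1=.1*p[6])\n').replace("x[:6]","x[:7]").replace("x[6:12]","x[7:14]").replace("x[12:15]","x[14:17]").replace("x[15+2*i:17+2*i]","x[17+2*i:19+2*i]").replace("x[:12]","x[:14]").replace("zeros(12)","zeros(14)").replace("[:-12]","[:-14]")
open("ba.py","w").write(b)
E
python3 ba.py
```

```text
cam adj [-0.06  0.3   0.58  0.66 -0.05  0.22 -1.54  0.06 -0.3   0.81 -0.5   0.44
  0.18 -0.97]
rms 1.6277501246236277 [ 0.5 -0.2  0.3  0.2 -1.4 -0.2  0.5  0.1 -0.  -3.  -2.  -1.5  0.5 -1.1
  1.2 -0.5 -1.7 -0.9 -3.4  2.5  1.8  0.5 -0.8 -4.1  0.4 -3.   1.9 -0.3
  3.1  0.5 -1.5 -1.  -3.8  0.3  0.2  3.5  1.3  2.5 -3.5  1.2 -3.4 -1.9
  2.  -3.7 -0.   0.3  0.  -0.1  0.5  0.7  1.5  1.5 -0.7 -2.2  0.9 -1.2
  0.3  1.2 -3.9  1.6 -0.2  0.   0.6 -0.   0.1  0.7 -0.5  0.7 -1.4  0.4
  2.  -0.4  0.1  0.3 -0.  -1.1 -0.1  0.1 -0.  -0.9 -0.3  0.9  0.1  3.1]
tray [ 0.6362 -0.0084] -9.19
bottle [ 0.4157 -0.1736] 0.451
jar [0.4111 0.1798] 0.449
shaker [0.4371 0.0497] 0.44
ramekin [ 0.3559 -0.2544] 0.437
lid [ 0.4467 -0.0647] 0.451
picks [ 0.5604 -0.1704] 0.586
goal bottle [ 0.6757 -0.0148]
goal shaker [ 0.6581 -0.1234]
goal jar [0.6933 0.0938]
goal ramekin [5.839e-01 1.000e-04]
```

```bash
cat > go.py <<'E'
# usage: go.py x y z [jawdeg]  -> tool-frame deltas: turn first (rows of turn), then shifts
import sys; from h import *; from plant import readout
a=[float(v) for v in sys.argv[1:]]; st=readout.get_state(); Rt=R.from_quat(st["tcp_rot"]); A=Rt.as_matrix()
th=0
if len(a)>3:
    d=np.array([np.cos(np.radians(a[3])),np.sin(np.radians(a[3])),0]); b=A.T@d; th=np.degrees(np.arctan2(b[2],b[1])); th=(th+90)%180-90
B=(Rt*R.from_rotvec([np.radians(th),0,0])).as_matrix()
dp=(np.array(a[:3])-st["eef_pos"])*100
print("t",round(st["time"],2),"pos",st["eef_pos"].round(4),"toolx",A[:,0].round(3),"jaw",A[:,1].round(3),"q6",st["qpos"][5].round(2),"op",round(st["opening"],3))
print("turn",th.round(1),"then shift",(B.T@dp).round(2))
E
python3 go.py .5 .2 .25 -9.2; python3 go.py .416 -.174 .15 -9.2
```

```text
t 0.15 pos [0.2049 0.6426 0.2302] toolx [-0.001 -0.002 -1.   ] jaw [ 0.304  0.953 -0.002] q6 -0.15 op 1.001
turn 81.5 then shift [-1.93 36.21 38.98]
t 0.15 pos [0.2049 0.6426 0.2302] toolx [-0.001 -0.002 -1.   ] jaw [ 0.304  0.953 -0.002] q6 -0.15 op 1.001
turn 81.5 then shift [ 8.14 33.9  77.22]
```

Emit:
drive_tool(
  steps=[
    [0,0,0,8.5,1],
    [0,0,0,8.5,1],
    [0,0,0,8.5,1],
    [0,0,0,8.5,1],
    [0,0,0,8.5,1],
    [0,0,0,8.5,1],
    [0,0,0,8.5,1],
    [0,0,0,8.5,1],
    [0,0,0,8.5,1],
    [0,0,0,5,1],
  ],
  force=40,
)

```text
time: 1.15
eef_pos: [0.205, 0.6428, 0.2307]
tcp_rot: [-0.539, -0.457, 0.54, -0.457]
contact_force: [-0.0, -0.8, -0.6]
opening: 1.003
```

Emit:
drive_tool(
  steps=[
    [-0.2,3,3.2,0,1],
    [-0.2,3,3.2,0,1],
    [-0.2,3,3.2,0,1],
    [-0.2,3,3.2,0,1],
    [-0.2,3,3.2,0,1],
    [-0.2,3,3.2,0,1],
    [-0.2,3,3.2,0,1],
    [-0.2,3,3.2,0,1],
    [-0.2,3,3.2,0,1],
    [-0.2,3,3.2,0,1],
  ],
)

```text
time: 2.15
eef_pos: [0.4506, 0.2776, 0.2512]
tcp_rot: [-0.538, -0.458, 0.538, -0.458]
contact_force: [0.9, 0.7, -0.2]
opening: 1.003
```

Emit:
drive_tool(
  steps=[
    [0,3,3.2,0,1],
    [0,3,3.2,0,1],
    [0,0,4,0,1],
    [0,0,4,0,1],
    [0,0,4,0,1],
    [0,0,4,0,1],
    [0,0,0,0,1],
  ],
)

```text
time: 2.85
eef_pos: [0.4729, 0.045, 0.251]
tcp_rot: [-0.539, -0.457, 0.54, -0.457]
contact_force: [-0.5, 1.5, 0.9]
opening: 1.001
```

```bash
python3 go.py .416 -.174 .25 -9.2
```

```text
t 2.85 pos [0.4729 0.045  0.251 ] toolx [-0.001 -0.001 -1.   ] jaw [ 0.986 -0.165 -0.   ] q6 0.05 op 1.001
turn -0.3 then shift [ 0.13 -2.12 22.53]
```

Emit:
drive_tool(
  steps=[
    [0,-0.4,4.5,0,1],
    [0,-0.4,4.5,0,1],
    [0,-0.4,4.5,0,1],
    [0,-0.4,4.5,0,1],
    [0,-0.5,4.5,0,1],
    [0,0,0,0,1],
    [0,0,0,0,1],
  ],
)

```text
time: 3.55
eef_pos: [0.4168, -0.1704, 0.2511]
tcp_rot: [0.539, 0.458, -0.539, 0.457]
contact_force: [-0.4, -0.7, -0.2]
opening: 0.998
```

```bash
cat > wr.py <<'E'
# wr.py name : wrist picture with model circles of the estimate drawn
import sys; from ba import *; import cv2; from plant import read_camera
from ov import M,circ
c=read_camera("wrist"); k=cam(c); a=c["frame"][:,:,::-1].copy()
for n in M:
    for r,z in M[n]:
        p=circ(Q[n],r,z)
        if (k["R"].inv().apply(p-k["eye"])[:,2]<-.02).all(): cv2.polylines(a,[(proj(k,p)*8).astype(int)],False,(0,255,0),1,cv2.LINE_AA,3)
cv2.imwrite(f"pics/{sys.argv[1]}.png",a); print({x:np.round(v,4).tolist() for x,v in c.items() if x!="frame"})
E
sed -i 's/^from m import \*/import io,contextlib\nwith contextlib.redirect_stdout(io.StringIO()):\n    from m import */' ov.py
python3 wr.py w1; python3 go.py .416 -.174 .1 -9.2
```

```text
{'vertical_fov': 69.7394, 'cx': 318.5013, 'cy': 237.5012, 'eye': [0.4302, -0.0876, 0.394], 'orientation': [-0.1639, 0.0135, -0.0801, 0.9831]}
t 3.6 pos [ 0.417  -0.1696  0.2511] toolx [-0.     0.001 -1.   ] jaw [ 0.987 -0.16  -0.   ] q6 -0.45 op 1.003
turn -0.0 then shift [15.11 -0.02  0.47]
```

View pics/w1.png

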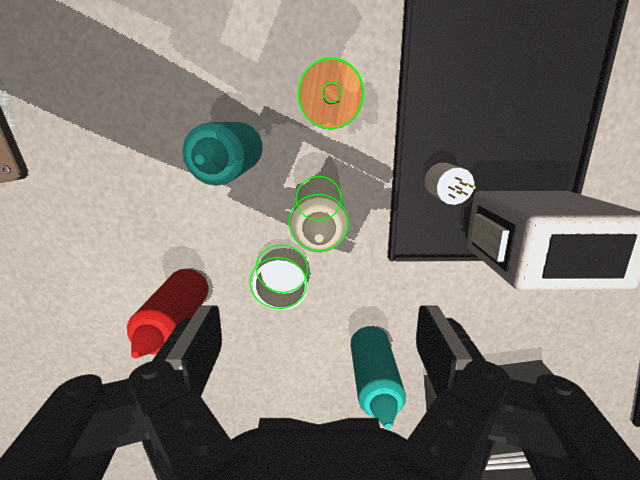

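Emit:
drive_tool(
  steps=[
    [3,0,0.4,0,1],
    [3,0,0,0,1],
    [3,0,0,0,1],
    [3,0,0,0,1],
    [3,0,0,0,1],
    [2,0,0,0,1],
    [1.3,0,0,0,1],
    [0,0,0,0,1],
  ],
)

```text
time: 4.4
eef_pos: [0.4155, -0.172, 0.0666]
tcp_rot: [-0.538, -0.46, 0.538, -0.457]
contact_force: [-0.3, 1.3, -0.5]
opening: 1.004
```

Emit:
drive_tool(
  steps=[
    [0,0,0,0,0],
    [0,0,0,0,0],
    [0,0,0,0,0],
    [0,0,0,0,0],
    [0,0,0,0,0],
    [0,0,0,0,0],
    [0,0,0,0,0],
  ],
  force=40,
)

```text
time: 5.1
eef_pos: [0.4172, -0.1748, 0.07]
tcp_rot: [0.539, 0.457, -0.538, 0.459]
contact_force: [-1.8, 0.9, 5.5]
opening: 0.597
```

```bash
python3 go.py .416 -.174 .068 -9.2
```

```text
t 5.1 pos [ 0.4172 -0.1748  0.07  ] toolx [ 0.002 -0.001 -1.   ] jaw [ 0.987 -0.16   0.002] q6 -0.46 op 0.597
turn -0.0 then shift [ 0.2  -0.13 -0.06]
```

Emit:
drive_tool(
  steps=[
    [-1,0,0,0,0],
    [-2,0,0,0,0],
    [-3,0,0,0,0],
    [-4,0,0,0,0],
    [-4,0,0,0,0],
    [-3,0,0,0,0],
    [-1,0,0,0,0],
    [0,0,0,0,0],
  ],
)

```text
time: 5.9
eef_pos: [0.4167, -0.1745, 0.2496]
tcp_rot: [0.539, 0.457, -0.538, 0.459]
contact_force: [0.7, -0.3, -2.6]
opening: 0.592
```

```bash
python3 go.py .6757 -.0148 .25 -9.2
```

```text
t 5.9 pos [ 0.4167 -0.1745  0.2496] toolx [ 0.003 -0.002 -1.   ] jaw [ 0.987 -0.16   0.003] q6 -0.46 op 0.592
turn -0.0 then shift [ -0.    23.02 -19.91]
```

Emit:
drive_tool(
  steps=[
    [0,1.5,-1.3,0,0],
    [0,2.5,-2.1,0,0],
    [0,2.5,-2.2,0,0],
    [0,2.8,-2.4,0,0],
    [0,2.8,-2.4,0,0],
    [0,2.8,-2.4,0,0],
    [0,2.8,-2.4,0,0],
    [0,2.5,-2.2,0,0],
    [0,1.8,-1.5,0,0],
    [0,1,-1,0,0],
  ],
)

```text
time: 6.9
eef_pos: [0.6748, -0.0132, 0.2438]
tcp_rot: [-0.537, -0.46, 0.54, -0.457]
contact_force: [0.1, -0.2, -2.0]
opening: 0.591
```

```bash
cat > tr.py <<'E'
# tr.py name camname : tray model (with optional goal circles) drawn on a picture
import sys; from ba import *; import cv2; from plant import read_camera
from ov import circ
c=read_camera(sys.argv[2]); k=cam(c); a=c["frame"][:,:,::-1].copy()
if sys.argv[2]=="side": k=cs[id(SI)]
if sys.argv[2]=="scene": k=cs[id(SC)]
w=lambda a,b,z:np.r_[t[:2]+rot(t[2])@np.array([a,b]),z]
def box(x,y,hx,hy,z): return np.array([w(x+i*u*hx,y+j*u2*hy,z) for i,j,u,u2 in [(-1,-1,1,1),(-1,1,1,1),(1,1,1,1),(1,-1,1,1),(-1,-1,1,1)]])
def seg(p): # subdivide
    return np.concatenate([np.linspace(p[i],p[i+1],30) for i in range(len(p)-1)])
L=[box(0,0,.105,.27,.014),box(.04,-.22,.055,.035,.124)]
L+=[circ(w(.04,.22,0)[:2],.038,z) for z in (.006,.101)]
L+=[circ(w(x,y,0)[:2],r,z) for x,y,r,z in [(.04,0,.026,.006),(.04,-.11,.0205,.006),(.04,.11,.029,.006),(-.053,0,.032,.006)]]
for p in L:
    p=seg(p); q=k["R"].inv().apply(p-k["eye"]); p=p[q[:,2]<-.05]
    if len(p): cv2.polylines(a,[(proj(k,p)*8).astype(int)],False,(0,255,0),1,cv2.LINE_AA,3)
cv2.imwrite(f"pics/{sys.argv[1]}.png",a)
E
python3 tr.py w2 wrist; python3 go.py .6757 -.0148 .0765 -9.2
```

```text
t 6.95 pos [ 0.6758 -0.0124  0.2444] toolx [-0.004  0.002 -1.   ] jaw [ 0.987 -0.158 -0.004] q6 -0.01 op 0.595
turn 0.1 then shift [16.79  0.1   0.26]
```

View pics/w2.png

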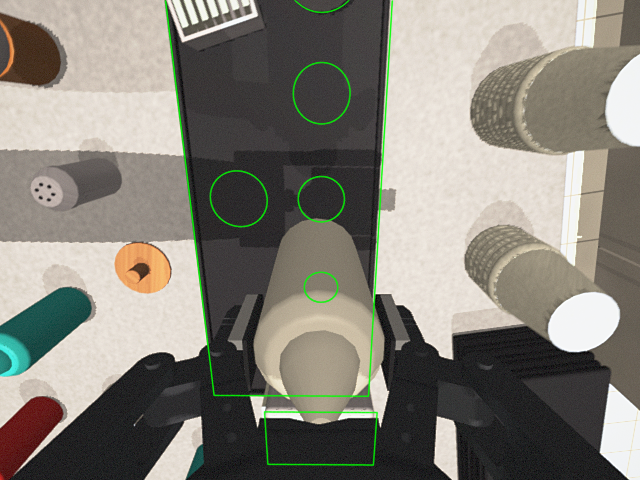

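Emit:
drive_tool(
  steps=[
    [2,0,0.2,0,0],
    [3,0.1,0,0,0],
    [3,0,0,0,0],
    [3,0,0,0,0],
    [3,0,0,0,0],
    [1.5,0,0,0,0],
    [0.5,0,0,0,0],
    [0,0,0,0,0],
    [0,0,0,0,0],
  ],
)

```text
time: 7.85
eef_pos: [0.6769, -0.0169, 0.0903]
tcp_rot: [0.539, 0.457, -0.538, 0.459]
contact_force: [-0.5, -0.0, -2.4]
opening: 0.594
```

```bash
python3 go.py .6757 -.0148 .0755 -9.2
```

```text
t 7.85 pos [ 0.6769 -0.0169  0.0903] toolx [ 0.003 -0.001 -1.   ] jaw [ 0.987 -0.16   0.003] q6 -0.01 op 0.594
turn 0.0 then shift [ 1.48 -0.16 -0.19]
```

Emit:
drive_tool(
  steps=[
    [0.4,-0.1,0,0,0],
    [0.4,0,0,0,0],
    [0.2,0,0,0,0],
    [0,0,0,0,0],
    [0,0,0,0,0],
  ],
)

```text
time: 8.35
eef_pos: [0.6748, -0.0164, 0.0783]
tcp_rot: [-0.538, -0.458, 0.538, -0.458]
contact_force: [0.7, 0.3, -1.8]
opening: 0.589
```

Emit:
drive_tool(
  steps=[
    [0.2,0,0,0,0],
    [0,0,0,0,0],
    [0,0,0,0,0],
  ],
)

```text
time: 8.65
eef_pos: [0.6748, -0.0164, 0.0763]
tcp_rot: [-0.538, -0.458, 0.538, -0.458]
contact_force: [-0.4, -0.3, -1.9]
opening: 0.592
```

Emit:
drive_tool(
  steps=[
    [0.2,0,0,0,0],
    [0,0,0,0,0],
    [0,0,0,0,0],
  ],
)

```text
time: 8.95
eef_pos: [0.675, -0.0164, 0.0761]
tcp_rot: [-0.538, -0.458, 0.539, -0.458]
contact_force: [-3.5, 0.5, 5.6]
opening: 0.591
```

Emit:
drive_tool(
  steps=[
    [0,0,0,0,0.7],
    [0,0,0,0,1],
    [0,0,0,0,1],
    [0,0,0,0,1],
    [-1,0,0,0,1],
    [-3,0,0,0,1],
    [-4,0,0,0,1],
    [-4,0,0,0,1],
    [-4,0,0,0,1],
    [-1,0,0,0,1],
  ],
)

```text
time: 9.95
eef_pos: [0.6775, -0.0168, 0.2524]
tcp_rot: [0.541, 0.455, -0.536, 0.462]
contact_force: [0.3, 0.3, 1.2]
opening: 1.001
```

```bash
python3 go.py .4371 .0497 .24 -9.2
```

```text
t 9.95 pos [ 0.6775 -0.0168  0.2524] toolx [ 0.012 -0.002 -1.   ] jaw [ 0.987 -0.16   0.012] q6 -0.01 op 1.001
turn 0.0 then shift [  0.95 -24.81  -2.73]
```

Emit:
drive_tool(
  steps=[
    [0,-2.8,-0.3,0,1],
    [0,-4,-0.4,0,1],
    [0,-4,-0.5,0,1],
    [0,-4,-0.5,0,1],
    [0,-4,-0.4,0,1],
    [0,-4,-0.4,0,1],
    [0,-2,-0.2,0,1],
    [0,0,0,0,1],
    [0,0,0,0,1],
  ],
)

```text
time: 10.85
eef_pos: [0.4345, 0.0498, 0.2445]
tcp_rot: [0.539, 0.458, -0.538, 0.459]
contact_force: [1.3, -0.2, 0.4]
opening: 0.999
```

```bash
python3 go.py .4371 .0497 .032 -9.2; python3 wr.py w3
```

```text
t 10.85 pos [0.4345 0.0498 0.2445] toolx [ 0.001 -0.    -1.   ] jaw [ 0.987 -0.16   0.001] q6 0.04 op 0.999
turn 0.0 then shift [21.25  0.23 -0.03]
{'vertical_fov': 69.7394, 'cx': 318.5013, 'cy': 237.5012, 'eye': [0.4475, 0.1328, 0.3874], 'orientation': [-0.1645, 0.0125, -0.0791, 0.9831]}
```

View pics/w3.png

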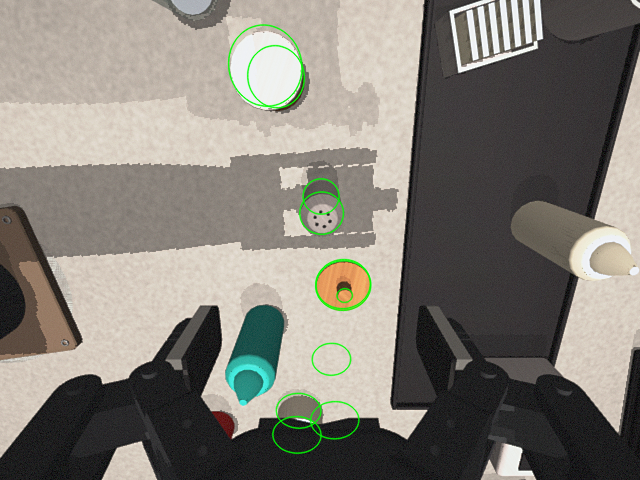

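Emit:
drive_tool(
  steps=[
    [3,0.2,0,0,1],
    [4,0,0,0,1],
    [4,0,0,0,1],
    [4,0,0,0,1],
    [3,0,0,0,1],
    [2,0,0,0,1],
    [1.2,0,0,0,1],
    [0,0,0,0,1],
    [0,0,0,0,1],
  ],
)

```text
time: 11.8
eef_pos: [0.4373, 0.0493, 0.0329]
tcp_rot: [0.539, 0.458, -0.538, 0.458]
contact_force: [0.2, -0.4, 0.6]
opening: 1.0
```

Emit:
drive_tool(
  steps=[
    [0,0,0,0,0],
    [0,0,0,0,0],
    [0,0,0,0,0],
    [0,0,0,0,0],
    [0,0,0,0,0],
    [0,0,0,0,0],
    [0,0,0,0,0],
    [0,0,0,0,0],
  ],
)

```text
time: 12.6
eef_pos: [0.4372, 0.0494, 0.0333]
tcp_rot: [0.539, 0.458, -0.538, 0.459]
contact_force: [-0.2, -1.5, 5.9]
opening: 0.476
```

Emit:
drive_tool(
  steps=[
    [-1,0,0,0,0],
    [-2,0,0,0,0],
    [-3,0,0,0,0],
    [-4,0,0,0,0],
    [-4,0,0,0,0],
    [-3,0,0,0,0],
    [-2,0,0,0,0],
    [-1,0,0,0,0],
    [0,0,0,0,0],
  ],
)

```text
time: 13.5
eef_pos: [0.4365, 0.0496, 0.2332]
tcp_rot: [0.539, 0.458, -0.538, 0.459]
contact_force: [1.1, 0.5, -1.8]
opening: 0.471
```

```bash
python3 go.py .6581 -.1234 .24 -9.2
```

```text
t 13.5 pos [0.4365 0.0496 0.2332] toolx [ 0.002 -0.    -1.   ] jaw [ 0.987 -0.16   0.002] q6 0.04 op 0.471
turn 0.0 then shift [-0.63 24.65 13.53]
```

Emit:
drive_tool(
  steps=[
    [-0.3,1.5,0.8,0,0],
    [-0.3,2.5,1.4,0,0],
    [0,3,1.6,0,0],
    [0,3,1.6,0,0],
    [0,3,1.6,0,0],
    [0,3,1.6,0,0],
    [0,3,1.6,0,0],
    [0,2.6,1.5,0,0],
    [0,2,1.2,0,0],
    [0,1,0.6,0,0],
  ],
)

```text
time: 14.5
eef_pos: [0.6581, -0.1252, 0.2349]
tcp_rot: [-0.538, -0.459, 0.54, -0.457]
contact_force: [-0.6, 0.4, -1.8]
opening: 0.473
```

Emit:
drive_tool(
  steps=[
    [0,0,0,0,0],
    [3,0,0,0,0],
    [4,0,0,0,0],
    [4,0,0,0,0],
    [4,0,0,0,0],
    [2,0,0,0,0],
    [1,0,0,0,0],
    [0,0,0,0,0],
    [0,0,0,0,0],
  ],
)

```text
time: 15.4
eef_pos: [0.6583, -0.1231, 0.0599]
tcp_rot: [0.539, 0.458, -0.538, 0.459]
contact_force: [-0.1, -0.7, -0.6]
opening: 0.473
```

```bash
python3 go.py .6581 -.1234 .039 -9.2
```

```text
t 15.4 pos [ 0.6583 -0.1231  0.0599] toolx [ 0.002 -0.001 -1.   ] jaw [ 0.987 -0.159  0.002] q6 -0.18 op 0.473
turn 0.0 then shift [ 2.09 -0.02  0.03]
```

Emit:
drive_tool(
  steps=[
    [1,0,0,0,0],
    [0.5,0,0,0,0],
    [0.3,0,0,0,0],
    [0,0,0,0,0],
    [0,0,0,0,0],
  ],
)

```text
time: 15.9
eef_pos: [0.6576, -0.1231, 0.0403]
tcp_rot: [0.538, 0.458, -0.538, 0.458]
contact_force: [-0.0, -0.0, -0.6]
opening: 0.474
```

Emit:
drive_tool(
  steps=[
    [0.2,0,0,0,0],
    [0,0,0,0,0],
    [0,0,0,0,0],
  ],
)

```text
time: 16.2
eef_pos: [0.6581, -0.1233, 0.0394]
tcp_rot: [0.539, 0.458, -0.538, 0.459]
contact_force: [-1.1, -0.9, 3.4]
opening: 0.471
```

Emit:
drive_tool(
  steps=[
    [0.2,0,0,0,0],
    [0,0,0,0,0],
    [0,0,0,0,0],
  ],
)

```text
time: 16.5
eef_pos: [0.6584, -0.1233, 0.0392]
tcp_rot: [0.539, 0.458, -0.538, 0.459]
contact_force: [-3.1, 0.8, 11.1]
opening: 0.473
```

Emit:
drive_tool(
  steps=[
    [-0.2,0,0,0,0.7],
    [0,0,0,0,1],
    [0,0,0,0,1],
    [0,0,0,0,1],
    [-1,0,0,0,1],
    [-4,0,0,0,1],
    [-5,0,0,0,1],
    [-5,0,0,0,1],
    [-5,0,0,0,1],
    [-1,0,0,0,1],
  ],
)

```text
time: 17.5
eef_pos: [0.6608, -0.1241, 0.2587]
tcp_rot: [0.541, 0.454, -0.536, 0.463]
contact_force: [1.0, 0.7, 1.0]
opening: 0.999
```

Emit:
drive_tool(
  steps=[
    [0,0,0,0,1],
  ],
)

```text
time: 17.6
eef_pos: [0.659, -0.1235, 0.253]
tcp_rot: [0.54, 0.456, -0.537, 0.461]
contact_force: [-0.5, -0.5, -0.2]
opening: 1.001
```

```bash
python3 go.py .4111 .1798 .24 -9.2
```

```text
t 17.6 pos [ 0.659  -0.1235  0.253 ] toolx [ 0.007 -0.003 -1.   ] jaw [ 0.987 -0.16   0.008] q6 -0.18 op 1.001
turn 0.0 then shift [  1.04 -29.33 -25.98]
```

Emit:
drive_tool(
  steps=[
    [0,-2.9,-2.6,0,1],
    [0,-2.9,-2.6,0,1],
    [0,-2.9,-2.6,0,1],
    [0,-2.9,-2.6,0,1],
    [0,-2.9,-2.6,0,1],
    [0,-2.9,-2.6,0,1],
    [0,-2.9,-2.6,0,1],
    [0,-3,-2.6,0,1],
    [0,-3,-2.6,0,1],
    [0,-3,-2.6,0,1],
  ],
)

```text
time: 18.6
eef_pos: [0.4073, 0.1811, 0.2455]
tcp_rot: [-0.537, -0.459, 0.54, -0.457]
contact_force: [0.5, -0.2, 0.5]
opening: 1.0
```

Emit:
drive_tool(
  steps=[
    [0,0,0,0,1],
    [0,0,0,0,1],
    [0,0,0,0,1],
  ],
)

```text
time: 18.9
eef_pos: [0.4096, 0.1799, 0.247]
tcp_rot: [-0.538, -0.458, 0.539, -0.458]
contact_force: [0.1, 0.4, 0.3]
opening: 1.001
```

```bash
python3 go.py .4111 .1798 .018 -9.2; python3 wr.py w4
```

```text
t 18.9 pos [0.4096 0.1799 0.247 ] toolx [-0.002 -0.001 -1.   ] jaw [ 0.987 -0.16  -0.002] q6 0.35 op 1.001
turn -0.0 then shift [22.9   0.19 -0.04]
{'vertical_fov': 69.7394, 'cx': 318.5013, 'cy': 237.5012, 'eye': [0.4233, 0.2629, 0.3898], 'orientation': [-0.1649, 0.0143, -0.0791, 0.983]}
```

View pics/w4.png

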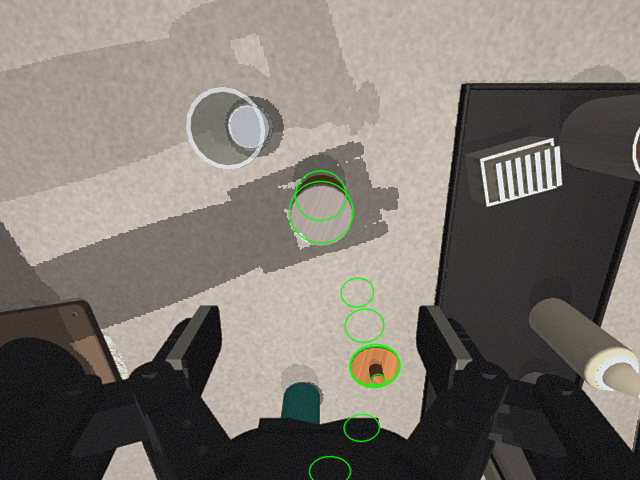

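Emit:
drive_tool(
  steps=[
    [3,0.2,0,0,1],
    [4,0,0,0,1],
    [4,0,0,0,1],
    [4,0,0,0,1],
    [4,0,0,0,1],
    [2.5,0,0,0,1],
    [1.3,0,0,0,1],
    [0,0,0,0,1],
    [0,0,0,0,1],
  ],
)

```text
time: 19.85
eef_pos: [0.413, 0.1799, 0.0212]
tcp_rot: [0.539, 0.458, -0.538, 0.458]
contact_force: [0.5, 0.5, -0.1]
opening: 0.999
```

Emit:
drive_tool(
  steps=[
    [0,0,0,0,0],
    [0,0,0,0,0],
    [0,0,0,0,0],
    [0,0,0,0,0],
    [0,0,0,0,0],
    [0,0,0,0,0],
    [0,0,0,0,0],
  ],
)

```text
time: 20.55
eef_pos: [0.4126, 0.1805, 0.0222]
tcp_rot: [0.539, 0.458, -0.538, 0.459]
contact_force: [-3.1, 0.5, 7.3]
opening: 0.68
```

Emit:
drive_tool(
  steps=[
    [-1,0,0,0,0],
    [-2,0,0,0,0],
    [-3,0,0,0,0],
    [-4,0,0,0,0],
    [-4,0,0,0,0],
    [-4,0,0,0,0],
    [-3,0,0,0,0],
    [-1,0,0,0,0],
    [0,0,0,0,0],
  ],
)

```text
time: 21.45
eef_pos: [0.4124, 0.1803, 0.242]
tcp_rot: [0.54, 0.458, -0.537, 0.459]
contact_force: [-0.7, 0.1, -2.5]
opening: 0.675
```

```bash
python3 go.py .6933 .0938 .24 -9.2
```

```text
t 21.45 pos [0.4124 0.1803 0.242 ] toolx [ 0.004  0.001 -1.   ] jaw [ 0.987 -0.16   0.004] q6 0.35 op 0.675
turn 0.0 then shift [ 0.3  29.11  4.04]
```

Emit:
drive_tool(
  steps=[
    [0,2,0.3,0,0],
    [0,3,0.4,0,0],
    [0,3.5,0.5,0,0],
    [0,3.5,0.5,0,0],
    [0,3.5,0.5,0,0],
    [0,3.5,0.5,0,0],
    [0,3.5,0.5,0,0],
    [0,3,0.4,0,0],
    [0,2.1,0.3,0,0],
    [0,1.5,0.1,0,0],
  ],
)

```text
time: 22.45
eef_pos: [0.6925, 0.0932, 0.2355]
tcp_rot: [-0.537, -0.459, 0.54, -0.457]
contact_force: [0.2, 0.1, -1.9]
opening: 0.682
```

Emit:
drive_tool(
  steps=[
    [0,0,0,0,0],
    [3,0,0,0,0],
    [4,0,0,0,0],
    [4,0,0,0,0],
    [4,0,0,0,0],
    [3,0,0,0,0],
    [1,0,0,0,0],
    [0,0,0,0,0],
    [0,0,0,0,0],
  ],
)

```text
time: 23.35
eef_pos: [0.6933, 0.0943, 0.0517]
tcp_rot: [0.539, 0.458, -0.538, 0.459]
contact_force: [0.6, -0.1, -1.5]
opening: 0.672
```

```bash
python3 go.py .6933 .0938 .0285 -9.2
```

```text
t 23.35 pos [0.6933 0.0943 0.0517] toolx [ 0.002  0.    -1.   ] jaw [ 0.987 -0.16   0.002] q6 0.15 op 0.672
turn 0.0 then shift [2.32 0.   0.05]
```

Emit:
drive_tool(
  steps=[
    [1,0,0,0,0],
    [0.6,0,0,0,0],
    [0.4,0,0,0,0],
    [0,0,0,0,0],
    [0,0,0,0,0],
  ],
)

```text
time: 23.85
eef_pos: [0.6926, 0.0941, 0.0303]
tcp_rot: [-0.538, -0.458, 0.539, -0.458]
contact_force: [0.4, 0.3, -2.1]
opening: 0.674
```

Emit:
drive_tool(
  steps=[
    [0.2,0,0,0,0],
    [0,0,0,0,0],
    [0,0,0,0,0],
  ],
)

```text
time: 24.15
eef_pos: [0.6928, 0.0941, 0.0285]
tcp_rot: [0.539, 0.458, -0.538, 0.458]
contact_force: [0.5, -0.4, -2.3]
opening: 0.681
```

Emit:
drive_tool(
  steps=[
    [0.1,0,0,0,0],
    [0,0,0,0,0],
    [0,0,0,0,0],
  ],
)

```text
time: 24.45
eef_pos: [0.6929, 0.0941, 0.0284]
tcp_rot: [0.538, 0.458, -0.538, 0.458]
contact_force: [-3.3, 0.0, 5.0]
opening: 0.679
```

Emit:
drive_tool(
  steps=[
    [0,0,0,0,0.85],
    [0,0,0,0,1],
    [0,0,0,0,1],
    [0,0,0,0,1],
    [-1,0,0,0,1],
    [-4,0,0,0,1],
    [-5,0,0,0,1],
    [-5,0,0,0,1],
    [-5,0,0,0,1],
    [-2,0,0,0,1],
  ],
)

```text
time: 25.45
eef_pos: [0.6952, 0.0942, 0.2564]
tcp_rot: [0.542, 0.456, -0.535, 0.461]
contact_force: [-0.8, -0.3, 1.6]
opening: 1.0
```

Emit:
drive_tool(
  steps=[
    [0,0,0,0,1],
    [0,0,0,0,1],
  ],
)

```text
time: 25.65
eef_pos: [0.6925, 0.0941, 0.2475]
tcp_rot: [0.539, 0.458, -0.538, 0.458]
contact_force: [-0.4, 0.4, -0.7]
opening: 1.003
```

```bash
python3 go.py .41 -.1 .24 -9.2;python3 go.py .3559 -.2544 .24 -9.2; python3 - <<'E'
from ba import *
I,C=cs[id(SI)],cs[id(SC)]
for n,a,b in [("red",(200,392),(359,186)),("tq2",(337,453),(255,193)),("tq1",(262,310),(367,238))]:
    print(n,*fit_xy([(I,np.array(a),0,.026),(C,np.array(b),0,.026)]))
E
```

```text
t 25.65 pos [0.6925 0.0941 0.2475] toolx [ 0. -0. -1.] jaw [ 0.987 -0.16   0.   ] q6 0.15 op 1.003
turn 0.0 then shift [  0.74 -24.78  23.68]
t 25.65 pos [0.6925 0.0941 0.2475] toolx [ 0. -0. -1.] jaw [ 0.987 -0.16   0.   ] q6 0.15 op 1.003
turn 0.0 then shift [  0.74 -27.65  39.79]
red [ 0.22021531 -0.25877211] [ 1.2  0.2  3.3 -1.6]
tq2 [ 0.45382163 -0.38065753] [0.1 0.5 0.4 1.6]
tq1 [ 0.33371275 -0.09905393] [0.  1.  0.4 1.2]
```

Emit:
drive_tool(
  steps=[
    [0,-2.1,3,0,1],
    [0,-2.1,3,0,1],
    [0,-2.1,3,0,1],
    [0,-2.1,3,0,1],
    [0,-2.1,3,0,1],
    [0,-2.1,3,0,1],
    [0,-2.1,3,0,1],
    [0,-2.1,3,0,1],
    [0,-2.1,3,0,1],
    [0,-2.1,3,0,1],
  ],
)

```text
time: 26.65
eef_pos: [0.4351, -0.1685, 0.2443]
tcp_rot: [-0.538, -0.46, 0.539, -0.457]
contact_force: [-0.1, -0.0, -0.4]
opening: 0.999
```

Emit:
drive_tool(
  steps=[
    [0,-2.1,3,0,1],
    [0,-2.1,3,0,1],
    [0,-2.1,3,0,1],
    [0,-0.3,0.8,0,1],
    [0,0,0,0,1],
    [0,0,0,0,1],
    [0,0,0,0,1],
  ],
)

```text
time: 27.35
eef_pos: [0.3571, -0.2537, 0.2466]
tcp_rot: [0.538, 0.459, -0.538, 0.458]
contact_force: [0.5, 0.3, -0.6]
opening: 0.996
```

```bash
python3 go.py .3559 -.2544 .008 -9.2; python3 wr.py w5
```

```text
t 27.35 pos [ 0.3571 -0.2537  0.2466] toolx [-0.001  0.001 -1.   ] jaw [ 0.987 -0.158 -0.001] q6 -0.69 op 0.996
turn 0.1 then shift [23.86 -0.09  0.12]
{'vertical_fov': 69.7394, 'cx': 318.5013, 'cy': 237.5012, 'eye': [0.3704, -0.1709, 0.3896], 'orientation': [-0.1638, 0.0134, -0.0782, 0.9833]}
```

View pics/w5.png

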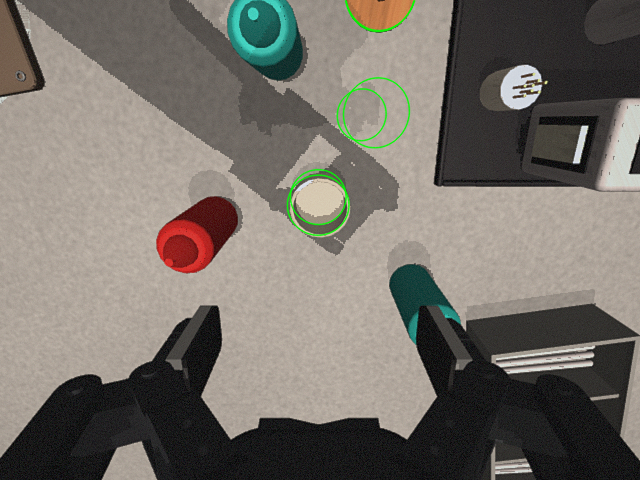

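Emit:
drive_tool(
  steps=[
    [3,-0.1,0.1,0,1],
    [4,0,0.1,0,1],
    [4,0,0,0,1],
    [4,0,0,0,1],
    [4,0,0,0,1],
    [2.5,0,0,0,1],
    [1.5,0,0,0,1],
    [0.7,0,0,0,1],
    [0,0,0,0,1],
    [0,0,0,0,1],
  ],
)

```text
time: 28.4
eef_pos: [0.3561, -0.2568, 0.0111]
tcp_rot: [0.538, 0.458, -0.538, 0.459]
contact_force: [-0.4, -0.3, 0.2]
opening: 0.997
```

Emit:
drive_tool(
  steps=[
    [0,0,0,0,0],
    [0,0,0,0,0],
    [0,0,0,0,0],
    [0,0,0,0,0],
    [0,0,0,0,0],
    [0,0,0,0,0],
    [0,0,0,0,0],
  ],
  force=40,
)

```text
time: 29.1
eef_pos: [0.3564, -0.2575, 0.012]
tcp_rot: [0.539, 0.457, -0.538, 0.459]
contact_force: [0.7, 1.0, 5.4]
opening: 0.724
```

Emit:
drive_tool(
  steps=[
    [-1,0,0,0,0],
    [-2,0,0,0,0],
    [-4,0,0,0,0],
    [-4,0,0,0,0],
    [-4,0,0,0,0],
    [-4,0,0,0,0],
    [-3,0,0,0,0],
    [-1,0,0,0,0],
    [0,0,0,0,0],
  ],
)

```text
time: 30.0
eef_pos: [0.3556, -0.2568, 0.2416]
tcp_rot: [-0.538, -0.457, 0.538, -0.459]
contact_force: [-0.3, 0.3, -1.3]
opening: 0.727
```

```bash
python3 -c "
from ba import *
print((t[:2]+rot(t[2])@np.array([-.052,0])).round(4))"; python3 go.py .585 0 .23 -9.2;
```

```text
[ 5.849e-01 -1.000e-04]
t 30.0 pos [ 0.3556 -0.2568  0.2416] toolx [ 0.002 -0.002 -1.   ] jaw [ 0.987 -0.16   0.002] q6 -0.7 op 0.727
turn 0.0 then shift [  1.15  18.54 -29.02]
```

Emit:
drive_tool(
  steps=[
    [0,1.2,-1.9,0,0],
    [0,1.9,-2.9,0,0],
    [0,2,-3.2,0,0],
    [0,2.1,-3.3,0,0],
    [0,2.1,-3.3,0,0],
    [0,2.1,-3.3,0,0],
    [0,2.1,-3.3,0,0],
    [0,2.1,-3.3,0,0],
    [0,1.9,-2.8,0,0],
    [0,1,-1.7,0,0],
  ],
)

```text
time: 31.0
eef_pos: [0.5839, 0.0025, 0.2363]
tcp_rot: [-0.537, -0.46, 0.539, -0.457]
contact_force: [0.1, -0.9, -1.7]
opening: 0.722
```

Emit:
drive_tool(
  steps=[
    [0,0,0,-5,0],
    [0,0,0,-8,0],
    [0,0,0,-8.5,0],
    [0,0,0,-8.5,0],
    [0,0,0,-8.5,0],
    [0,0,0,-8.5,0],
    [0,0,0,-8.5,0],
    [0,0,0,-8.5,0],
    [0,0,0,-8.5,0],
    [0,0,0,-8.5,0],
  ],
)

```text
time: 32.0
eef_pos: [0.5826, 0.0004, 0.2363]
tcp_rot: [0.11, 0.701, -0.11, 0.696]
contact_force: [0.3, -0.8, -2.0]
opening: 0.724
```

Emit:
drive_tool(
  steps=[
    [0,0,0,-6,0],
    [0,0,0,-3,0],
    [0,0,0,0,0],
    [0,0,0,0,0],
  ],
)

```text
time: 32.4
eef_pos: [0.5832, 0.0004, 0.2378]
tcp_rot: [0.057, 0.706, -0.057, 0.703]
contact_force: [0.1, -0.9, -1.6]
opening: 0.728
```

```bash
python3 go.py .585 0 .018 80.8; python3 tr.py w6 wrist
```

```text
t 32.4 pos [5.832e-01 4.000e-04 2.378e-01] toolx [-0.004  0.001 -1.   ] jaw [0.161 0.987 0.   ] q6 -1.58 op 0.728
turn -0.1 then shift [ 2.198e+01 -1.000e-02  2.800e-01]
```

View pics/w6.png

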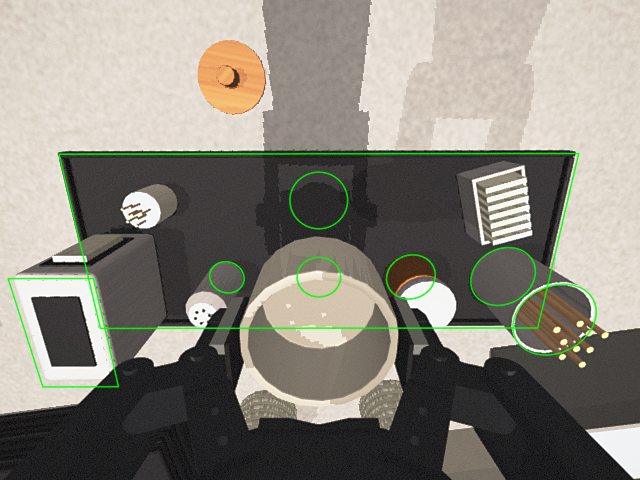

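Emit:
drive_tool(
  steps=[
    [3,0,0.1,0,0],
    [4,0,0.1,0,0],
    [4,0,0,0,0],
    [4,0,0,0,0],
    [3,0,0,0,0],
    [1.5,0,0,0,0],
    [0.5,0,0,0,0],
    [0,0,0,0,0],
    [0,0,0,0,0],
  ],
)

```text
time: 33.35
eef_pos: [0.5879, -0.0003, 0.0423]
tcp_rot: [0.057, 0.704, -0.057, 0.706]
contact_force: [0.8, -0.7, -2.2]
opening: 0.727
```

```bash
python3 go.py .585 0 .0178 80.8
```

```text
t 33.35 pos [ 5.879e-01 -3.000e-04  4.230e-02] toolx [ 0.004 -0.001 -1.   ] jaw [ 0.16   0.987 -0.   ] q6 -1.58 op 0.727
turn -0.0 then shift [ 2.45 -0.01 -0.3 ]
```

Emit:
drive_tool(
  steps=[
    [1,0,-0.1,0,0],
    [0.7,0,-0.1,0,0],
    [0.4,0,0,0,0],
    [0,0,0,0,0],
    [0,0,0,0,0],
  ],
)

```text
time: 33.85
eef_pos: [0.5842, 0.0002, 0.0192]
tcp_rot: [0.057, 0.705, -0.057, 0.705]
contact_force: [0.7, 0.1, -0.6]
opening: 0.725
```

Emit:
drive_tool(
  steps=[
    [0.2,0,0,0,0],
    [0,0,0,0,0],
    [0,0,0,0,0],
  ],
)

```text
time: 34.15
eef_pos: [0.5848, 0.0001, 0.0181]
tcp_rot: [0.057, 0.704, -0.057, 0.705]
contact_force: [-0.4, -0.1, 2.9]
opening: 0.726
```

Emit:
drive_tool(
  steps=[
    [0.1,0,0,0,0],
    [0,0,0,0,0],
    [0,0,0,0,0],
  ],
)

```text
time: 34.45
eef_pos: [0.5848, 0.0001, 0.018]
tcp_rot: [0.057, 0.705, -0.057, 0.705]
contact_force: [-4.7, 0.2, 8.3]
opening: 0.725
```

Emit:
drive_tool(
  steps=[
    [-0.1,0,0,0,0.85],
    [0,0,0,0,1],
    [0,0,0,0,1],
    [0,0,0,0,1],
    [-1,0,0,0,1],
    [-3,0,0,0,1],
    [-5,0,0,0,1],
    [-5,0,0,0,1],
    [-5,0,0,0,1],
    [-3,0,0,0,1],
  ],
)

```text
time: 35.45
eef_pos: [0.5858, 0.0001, 0.2435]
tcp_rot: [0.056, 0.702, -0.057, 0.708]
contact_force: [0.1, 0.0, 0.3]
opening: 0.998
```

Emit:
drive_tool(
  steps=[
    [0,0,0,8.5,1],
    [0,0,0,8.5,1],
    [0,0,0,8.5,1],
    [0,0,0,8.5,1],
    [0,0,0,8.5,1],
    [0,0,0,8.5,1],
    [0,0,0,8.5,1],
    [0,0,0,8.5,1],
    [0,0,0,8.5,1],
    [0,0,0,8.5,1],
  ],
)

```text
time: 36.45
eef_pos: [0.5842, 0.0003, 0.238]
tcp_rot: [0.52, 0.48, -0.519, 0.48]
contact_force: [-0.3, 0.5, 0.3]
opening: 1.002
```

Emit:
drive_tool(
  steps=[
    [0,0,0,5,1],
    [0,0,0,0,1],
    [0,0,0,0,1],
  ],
)

```text
time: 36.75
eef_pos: [0.5843, 0.0003, 0.2378]
tcp_rot: [0.538, 0.459, -0.538, 0.459]
contact_force: [-0.1, 0.6, 0.6]
opening: 0.997
```

```bash
python3 go.py .4467 -.0647 .2 -9.2
```

```text
t 36.75 pos [5.843e-01 3.000e-04 2.378e-01] toolx [ 0.001 -0.    -1.   ] jaw [ 0.987 -0.158  0.001] q6 -0.01 op 0.997
turn 0.1 then shift [  3.77 -12.54   8.61]
```

Emit:
drive_tool(
  steps=[
    [0,-2,1.4,0,0.7],
    [0,-3,2,0,0.6],
    [0,-3,2.1,0,0.6],
    [0,-3,2.1,0,0.6],
    [0,-1.5,1,0,0.6],
    [3,0,0,0,0.6],
    [4,0,0,0,0.6],
    [4,0,0,0,0.6],
    [0,0,0,0,0.6],
    [0,0,0,0,0.6],
  ],
)

```text
time: 37.75
eef_pos: [0.4471, -0.0646, 0.1277]
tcp_rot: [-0.538, -0.459, 0.538, -0.458]
contact_force: [0.9, -0.1, 0.5]
opening: 0.604
```

```bash
python3 go.py .4467 -.0647 .009 -9.2
```

```text
t 37.75 pos [ 0.4471 -0.0646  0.1277] toolx [-0.001  0.    -1.   ] jaw [ 0.987 -0.159 -0.001] q6 -0.21 op 0.604
turn 0.1 then shift [ 1.187e+01 -3.000e-02  1.000e-02]
```

Emit:
drive_tool(
  steps=[
    [4,0,0,0,0.6],
    [4,0,0,0,0.6],
    [2,0,0,0,0.6],
    [1.2,0,0,0,0.6],
    [0.6,0,0,0,0.6],
    [0,0,0,0,0.6],
    [0,0,0,0,0.6],
    [0,0,0,0,0.6],
  ],
)

```text
time: 38.55
eef_pos: [0.4484, -0.0651, 0.0108]
tcp_rot: [0.539, 0.457, -0.538, 0.459]
contact_force: [-0.2, -0.1, -0.4]
opening: 0.597
```

Emit:
drive_tool(
  steps=[
    [0,0,0,0,0],
    [0,0,0,0,0],
    [0,0,0,0,0],
    [0,0,0,0,0],
    [0,0,0,0,0],
    [0,0,0,0,0],
    [0,0,0,0,0],
    [0,0,0,0,0],
  ],
  force=30,
)

```text
time: 39.35
eef_pos: [0.4475, -0.0648, 0.0098]
tcp_rot: [0.539, 0.458, -0.538, 0.458]
contact_force: [-0.6, -0.2, 6.1]
opening: 0.198
```

Emit:
drive_tool(
  steps=[
    [-1,0,0,0,0],
    [-2,0,0,0,0],
    [-3,0,0,0,0],
    [-4,0,0,0,0],
    [-4,0,0,0,0],
    [-2,0,0,0,0],
    [0,0,0,0,0],
    [0,0,0,0,0],
  ],
)

```text
time: 40.15
eef_pos: [0.4466, -0.0645, 0.1687]
tcp_rot: [-0.538, -0.458, 0.539, -0.458]
contact_force: [-0.7, 0.0, -1.2]
opening: 0.193
```

```bash
python3 go.py .5848 .0001 .17 -9.2; python3 wr.py w7
```

```text
t 40.15 pos [ 0.4466 -0.0645  0.1687] toolx [-0.  0. -1.] jaw [ 0.987 -0.16  -0.   ] q6 -0.21 op 0.193
turn 0.0 then shift [-0.13 12.61 -8.58]
{'vertical_fov': 69.7394, 'cx': 318.5013, 'cy': 237.5012, 'eye': [0.4599, 0.0184, 0.3116], 'orientation': [-0.1644, 0.0134, -0.079, 0.9831]}
```

View pics/w7.png

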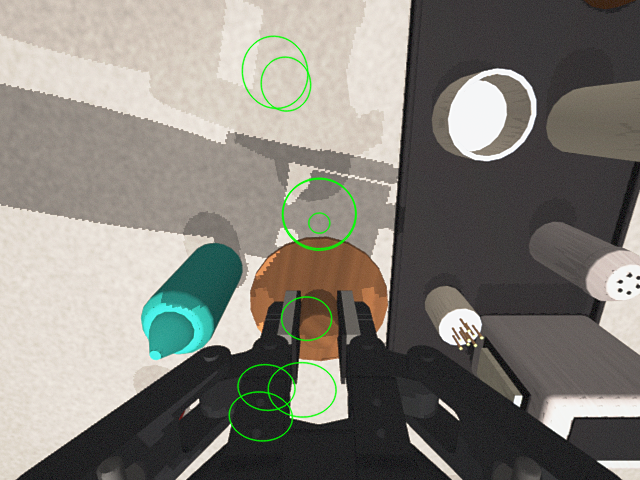

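```bash
python3 - <<'E'
from h import *
import cv2
k=cam(dict(vertical_fov=69.7394,cx=318.5013,cy=237.5012,eye=[.4599,.0184,.3116],orientation=[-.1644,.0134,-.079,.9831]))
for n,uv,z in [("ram rim",(490,114),.046),("lid",(318.5,299),.161)]:
    print(n,fit_xy([(k,np.array(uv),z,0)]))
th=np.linspace(0,2*np.pi,60)
for xy,r,z,n in [((.5848,.0001),.032,.046,"rim model"),((.4466,-.0645),.034,.163,"lid top model"),((.4466,-.0645),.034,.159,"lid bot")]:
    p=proj(k,np.c_[xy[0]+r*np.cos(th),xy[1]+r*np.sin(th),0*th+z]); print(n,p.min(0).round(),p.max(0).round())
im=cv2.imread("pics/w7.png"); h=cv2.cvtColor(im,cv2.COLOR_BGR2GRAY)[60:180,420:560]
cv2.imwrite("pics/r.png",cv2.resize(im[60:180,420:560],None,fx=4,fy=4))
E
```

```text
ram rim (array([0.58322911, 0.00190729]), array([-0.,  0.]))
lid (array([ 0.44644673, -0.06438033]), array([-0., -0.]))
rim model [448.  68.] [537. 161.]
lid top model [249. 235.] [389. 359.]
lid bot [251. 232.] [387. 354.]
```

View pics/r.png

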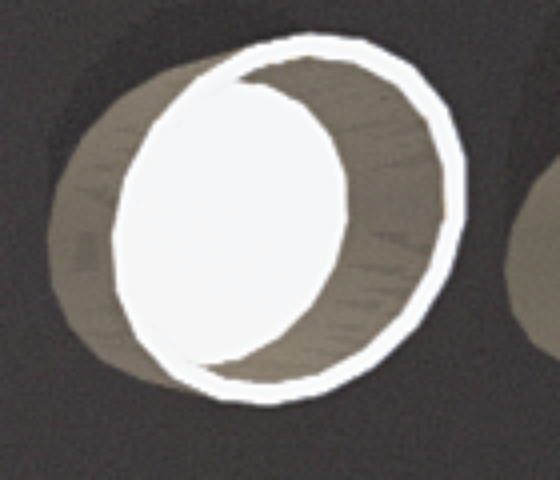

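Emit:
drive_tool(
  steps=[
    [0,1.2,-0.8,0,0],
    [0,2,-1.4,0,0],
    [0,2.5,-1.7,0,0],
    [0,2.5,-1.7,0,0],
    [0,2.2,-1.5,0,0],
    [0,1.4,-1,0,0],
    [0,0.8,-0.5,0,0],
    [0,0,0,0,0],
    [0,0,0,0,0],
    [0,0,0,0,0],
  ],
)

```text
time: 41.2
eef_pos: [0.5843, -0.0003, 0.1687]
tcp_rot: [-0.538, -0.459, 0.539, -0.458]
contact_force: [-0.5, 0.7, -0.5]
opening: 0.191
```

Emit:
drive_tool(
  steps=[
    [1,0,0,0,0],
    [2,0,0,0,0],
    [3,0,0,0,0],
    [2,0,0,0,0],
    [1,0,0,0,0],
    [0,0,0,0,0],
    [0,0,0,0,0],
    [0,0,0,0,0],
  ],
)

```text
time: 42.0
eef_pos: [0.5864, -0.0001, 0.081]
tcp_rot: [0.539, 0.457, -0.538, 0.459]
contact_force: [0.4, -0.3, -0.9]
opening: 0.195
```

```bash
python3 go.py .5848 .0001 .0558 -9.2
```

```text
t 42.0 pos [ 5.864e-01 -1.000e-04  8.100e-02] toolx [ 0.003 -0.001 -1.   ] jaw [ 0.987 -0.16   0.003] q6 -0.01 op 0.195
turn 0.0 then shift [ 2.52 -0.17  0.  ]
```

Emit:
drive_tool(
  steps=[
    [1,0,0,0,0],
    [0.7,0,0,0,0],
    [0.4,0,0,0,0],
    [0,0,0,0,0],
    [0,0,0,0,0],
    [0,0,0,0,0],
  ],
)

```text
time: 42.6
eef_pos: [0.5855, 0.0001, 0.0585]
tcp_rot: [0.539, 0.458, -0.538, 0.458]
contact_force: [-1.3, 1.0, -0.6]
opening: 0.193
```

Emit:
drive_tool(
  steps=[
    [0.2,0,0,0,0],
    [0,0,0,0,0],
    [0,0,0,0,0],
  ],
)

```text
time: 42.9
eef_pos: [0.5853, 0.0001, 0.0563]
tcp_rot: [0.538, 0.458, -0.538, 0.458]
contact_force: [-0.6, -0.3, -0.7]
opening: 0.196
```

Emit:
drive_tool(
  steps=[
    [0.1,0,0,0,0],
    [0,0,0,0,0],
    [0,0,0,0,0],
  ],
)

```text
time: 43.2
eef_pos: [0.5855, 0.0001, 0.0559]
tcp_rot: [0.538, 0.458, -0.538, 0.458]
contact_force: [-0.5, 0.7, 2.7]
opening: 0.191
```

Emit:
drive_tool(
  steps=[
    [0,0,0,0,0.3],
    [0,0,0,0,0.4],
    [0,0,0,0,0.5],
    [0,0,0,0,0.5],
    [-1,0,0,0,0.5],
    [-2,0,0,0,0.5],
    [-4,0,0,0,0.5],
    [-5,0,0,0,0.5],
    [-5,0,0,0,0.5],
    [-2,0,0,0,0.5],
  ],
)

```text
time: 44.2
eef_pos: [0.5877, -0.0003, 0.2531]
tcp_rot: [0.541, 0.455, -0.536, 0.461]
contact_force: [0.7, -0.4, 0.3]
opening: 0.502
```

Emit:
drive_tool(
  steps=[
    [0,-4,0,0,0.5],
    [0,-4,0,0,0.5],
    [0,-4,0,0,0.5],
    [0,0,0,0,0.5],
    [0,0,0,0,0.5],
    [0,0,0,0,0.5],
  ],
)

```text
time: 44.8
eef_pos: [0.468, 0.019, 0.2464]
tcp_rot: [0.539, 0.458, -0.538, 0.459]
contact_force: [-0.5, 0.3, 0.9]
opening: 0.501
```

```bash
python3 tr.py w8 wrist; python3 - <<'E'
from plant import read_camera, readout
import cv2,numpy as np
c=read_camera("scene"); cv2.imwrite("pics/s1.png",c["frame"][:,:,::-1])
print(readout.get_state()["time"])
E
```

```text
44.9
```

View pics/w8.png

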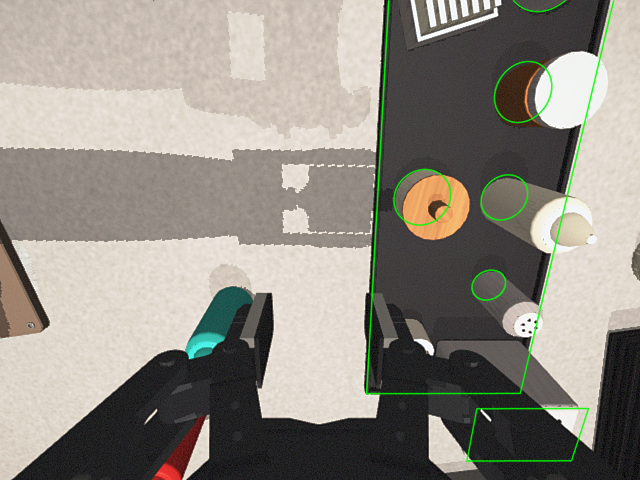

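View pics/s1.png

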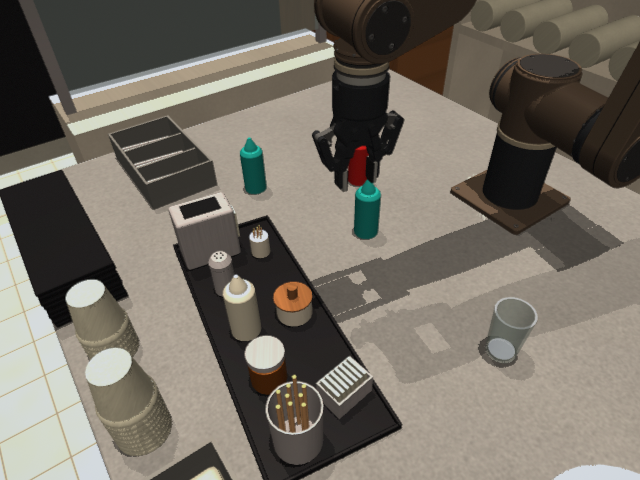

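```bash
python3 -c "
from plant import sign_off; print(sign_off())"
```

```text
the job is handed in; nothing more can be done
None
```

The tray is laid out and I handed the job in at about 45 s of the 138 s allowed. I placed the things in the order asked: bottle, shaker, jar, ramekin, then lid.

**Last checks:**
- **Row:** The final wrist picture shows the bottle, shaker and jar upright, with their feet on the goal circles drawn from the fitted tray position.
- **Ramekin:** It stands directly in front of the bottle with a planned clear gap of 34 mm. A picture taken before the lid went on matched the model of its rim to about 1 pixel.
- **Lid:** It lies flat on the ramekin, centred to about 1–2 mm by the arm's position at release and by eye in the pictures.
- **Glass and toothpick holder:** The final scene picture shows them where they stood; I did not measure this. The gripper hangs clear of everything.
- **Forces:** The largest contact force reported at the end of a move was about 11 N.

**What disagreed:**
- **First camera measurements:** The scene and side cameras were off by 2 to 4 pixels, with single points up to 7, until I fitted a lens distortion and small corrections to where the cameras stand. The corrected tray and object positions agreed with the wrist pictures to about 1–3 pixels.
- **Final positions:** I judged these from the pictures and the arm's readings, to about 2–3 mm; I did not triangulate them again at the end.

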